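# Turn the tall pot's cooking zone down to 3

## Robot

A 6-joint arm with a two-finger parallel gripper is mounted at the origin on the work surface. World frame = base frame: x ahead of the robot, y to its left, z up, the work surface at z = 0. Lengths are in mm, angles in rad, forces in N, time in s.
With the tool pointing down it reaches from about 350 to 975 mm from the base axis. Payload 7.1 kg.
Tool frame: the origin (TCP) lies at the centre of the arm's flange, where the gripper is bolted on; the fingertips stand 182 mm ahead of it and the grasp point (between the pads) lies 163 mm ahead of it; z points along the fingers, y is the line along which they close (so a half turn about z gives the same grasp; the last joint's range is limited). The gripper opens to 88 mm and grips with 3 to 60 N. Pads are 20 mm wide; open, the fingers measure 115 mm over their backs; the gripper's body (75 mm by 178 mm) begins 61 mm behind the grasp point.
Start: joints at [1.191, 0.423, 1.63, -0, 1.089, -0.019], TCP at [220.608, 584.755, 404.675] pointing down, gripper open.
Joint ranges: [-3, 3], [-0.9, 2.11], [0.09, 2.58], [-1.31, 4.45], [0.11, 2.69], [-2.54, 2.54]. Speed limits (rad/s): [2.39, 2.39, 3.01, 3.14, 3.14, 3.14].

## Interface

Orientations are given as a rotation vector (axis times angle).
In Python, from workcell import readout, get_image, ctrl gives the robot as it stands.
- The arm moves only by the tool step_arm, never from a script. Its argument "targets" is a list that holds one entry, the list of rows, each a list of 7 numbers: the shift along the world's x, y, z as a fraction of full scale, then the turn, a rotation vector about the world's x, y, z as a fraction of full scale, then the opening, from 0 (shut) to 1 (fully open). In form: [[[dx, dy, dz, wx, wy, wz, claw], ...]]. A call has exactly 5 rows; each row shifts and turns the commanded pose from where the row before left it; what a row does not reach is not made up. Full scale, the value 1, is 0.05 m for a shift and 4 degrees for a turn. A row lasts 1/8 s, in which the tool goes at most 62.5 mm and 10.7 degrees, less where a joint would pass 70% of its speed; a pose out of reach is approached as far as the arm can. A call with a number of a shift or a turn outside -1 to 1 is refused whole. A call with a gripper value outside its range is refused whole. The fingers move at their own pace and stop on an object; the grip force is fixed at half the most. Time passes only in rows, so rows that do not move let the fingers close, or fill a call up. It gives the time, the measured TCP pose, the force, the opening and the grip force at its end, in the units of the state.
- readout.get_obs(): the state, without advancing time (a new reading comes with each control period).
- get_image(name): name is "scene" or "top"; returns a dict with "pixels" (480x640x3 uint8, red, green, blue), "intrinsics" (3x3 intrinsics, pixels), "k1" (the pictures are not rectified: a ray, as slopes to the right and down, at radius r is drawn at 1 + k1 r^2 times it, then the intrinsics apply), "extrinsics" (4x4, takes a point from world to camera coordinates). Camera axes: x right, y down, z forward; pixel columns grow to the right and rows downward; lengths in mm; the calibration is good to about 2 mm. A picture is of the moment at which its call begins. There is no depth.
- ctrl.close_job(): hands the job in; it is judged then, once.
The state is a dict: "t": time; "qpos": joint angles; "qvel": joint speeds; "joint_torque": joint torques, N m; "ee_pos": TCP position; "orientation": TCP orientation; "ft_force": force on the tool from outside, world axes, zero at the start; "moment": the same for the moment, N m; "width": finger opening in mm; "grasp_force": force on a finger pad.
Only numpy, scipy, OpenCV 4.12 (cv2) and the standard library are available. Lean on these libraries where they do the work, as an engineer would, in place of code of your own. Each camera call takes 0.05 s, during which the arm holds its last target. There are 200 camera calls.

## Task

The tall pot with the glass lid is cooking too fiercely: turn the knob of the cooking zone it stands on down to setting 3, the third click up from off (the first of the long marks), and leave it resting in that click. The red pan beside it should cook on as it is, so leave its knob at its setting and the other knobs off, and keep the pot, its lid and the pan where they stand.

Things in the scene. Friction and masses are not known exactly. Their poses are not given: they have to be found in the camera images.
- cooker: White freestanding cooker, 600 x 600 x 850 mm, fixed, black ceramic hob (a bowl and a turner lie at its rear). Origin: centre of the hob's surface; x from the front (robot side) to the rear, y to the left for one facing it, z up. Cooking zones are grey rings: front ones 180 mm across, centred at x -106, y +150 (left) and -150 mm (right); rear ones 145 mm, at x +160, y +150 and -150 mm.
- fascia (a point): Centre of the light metal control fascia along the cooker's front; cooker's axes. 100 mm wide, sloping 35 degrees down to the robot. Five black knobs 100 mm apart, left to right: rear left zone, front left zone, oven, front right zone, rear right zone. Round each: red dot at the top = off, then clockwise a tick every 30 degrees for 1 to 9; 3, 6 and 9 longer.
- knob_front_left (a joint): Knob of the front left zone, second from the left (y +100 mm in the cooker's frame). Radians: 0 = off, growing clockwise (seen looking at the knob) to 4.71, a hard stop at each end. A click every 0.524 (30 degrees): setting n is n x 0.524, setting 3 is 1.571. A click takes about 0.1 N m to get over; let go between two, the knob snaps into the nearer. Starts at setting 5, 6, 7 or 8.
- front_left_grip (a point): On the axis of the front left zone's knob, 28 mm above the fascia. z: the axis, out of the fascia; x: towards the pointer end; turns with the knob. Knob: skirt 60 mm across, 8 mm high; on it a straight grip bar 56 mm long (x), 16 mm thick (y), top 35 mm above the fascia, white line on its pointer half. Neighbours' skirts begin 70 mm from the axis.
- front_left_pointer (a point): Pointer end of the front left zone's knob: the end of its grip bar, 28 mm from the axis, 28 mm above the fascia. One click moves it 14.5 mm.
- knob_front_right (a joint): Knob of the front right zone, fourth from the left (y -100 mm in the cooker's frame). Radians: 0 = off, growing clockwise (seen looking at the knob) to 4.71, a hard stop at each end. A click every 0.524 (30 degrees): setting n is n x 0.524, setting 3 is 1.571. A click takes about 0.1 N m to get over; let go between two, the knob snaps into the nearer. Starts at setting 5, 6, 7 or 8.
- front_right_grip (a point): On the axis of the front right zone's knob, 28 mm above the fascia. z: the axis, out of the fascia; x: towards the pointer end; turns with the knob. Knob: skirt 60 mm across, 8 mm high; on it a straight grip bar 56 mm long (x), 16 mm thick (y), top 35 mm above the fascia, white line on its pointer half. Neighbours' skirts begin 70 mm from the axis.
- front_right_pointer (a point): Pointer end of the front right zone's knob: the end of its grip bar, 28 mm from the axis, 28 mm above the fascia. One click moves it 14.5 mm.
- knob_rear_left (a joint): Knob of the rear left zone, leftmost of the five (y +200 mm in the cooker's frame). Radians: 0 = off, growing clockwise (seen looking at the knob) to 4.71, a hard stop at each end. A click every 0.524 (30 degrees): setting n is n x 0.524, setting 3 is 1.571. A click takes about 0.1 N m to get over; let go between two, the knob snaps into the nearer. Starts at off.
- knob_rear_right (a joint): Knob of the rear right zone, rightmost of the five (y -200 mm in the cooker's frame). Radians: 0 = off, growing clockwise (seen looking at the knob) to 4.71, a hard stop at each end. A click every 0.524 (30 degrees): setting n is n x 0.524, setting 3 is 1.571. A click takes about 0.1 N m to get over; let go between two, the knob snaps into the nearer. Starts at off.
- knob_oven (a joint): Oven thermostat knob, middle of the five (y 0), same shape, no clicks. Radians, 0 = off, growing clockwise to 4.71. Starts at off.
- pot: Tall steel pot, 180 mm across, 190 mm high, two black loop handles 30 mm out at its sides (along its y, 160 mm up); about 1.5 kg. It stands on the front left or the front right zone. Origin: centre of its underside, z up.
- pot_lid: Glass lid lying on the tall pot, 182 mm across, with a black knob, its top 44 mm above the pot's rim. Origin: centre of the lid at the height of the pot's rim, 190 mm above the hob.
- pan: Low red two-handled pan, open, 200 mm across, 75 mm high, about 1.3 kg, on the other front zone. Origin: centre of its underside, z up.

How it is judged:
By the outcome, as a careful person would: the job done as asked, in the order asked, and still so for the second after the job is handed in, with the robot touching nothing.
It also fails if it takes over 67 s, if anything falls off the work surface, if the arm or the gripper's body presses on something with over 40 N, if the wrist force passes 120 N, or if a joint passes its speed limit or range.

## Working session

There is one attempt and no reset: what is moved stays moved. The work goes in short steps, Python scripts to look and compute and a tool call to move; the robot and the scene stay as the last step left them, time stands still between calls to the robot, and variables do not carry over. Pictures are saved under pics/ and viewed, at most 10 in all, crops included, and the job is handed in when it is done.

Besides the shell and the picture viewer there is one more tool, called as name([rows], argument=value, ...), one row to a line, values as JSON. step_arm: Moves the arm, as the interface text tells. Shift numbers are shares of 0.05 m and turn numbers shares of 4 degrees, none past 1 either way. Its arguments: {"type":"object","properties":{"targets":{"type":"array"}},"required":["targets"]}

```bash
mkdir -p pics
cat > h.py <<'E'
import numpy as np, cv2
from workcell import readout, get_image, ctrl
def shot(n,f):
    im=get_image(n); cv2.imwrite('pics/'+f,im['pixels'][:,:,::-1]); np.savez('pics/'+f+'.npz',**im); return im
E
python3 - <<'E'
from h import *
for n in('scene','top'):
    im=shot(n,n+'0.png'); print(im['intrinsics'].tolist(),im['k1'],im['extrinsics'].round(4).tolist())
o=readout.get_obs(); print(o)
E
```

```text
[[486.7401617103359, 0.0, 323.97345153463704], [0.0, 486.7401617103359, 236.06571388134003], [0.0, 0.0, 1.0]] 0.013524859915436145 [[0.9988, 0.0483, 0.0013, -592.5168], [0.0428, -0.8712, -0.489, 92.2508], [-0.0225, 0.4885, -0.8723, 1069.8192], [0.0, 0.0, 0.0, 1.0]]
[[607.3054952174751, 0.0, 317.0837270042141], [0.0, 607.3054952174751, 240.74987407391993], [0.0, 0.0, 1.0]] 0.0008333408939938072 [[0.0008, -0.9998, -0.018, 14.3455], [-0.9973, 0.0005, -0.0733, 625.0066], [0.0733, 0.018, -0.9971, 1119.8022], [0.0, 0.0, 0.0, 1.0]]
{'t': 0.1, 'qpos': array([ 1.19099873e+00,  4.23788386e-01,  1.63062359e+00, -2.64435152e-05,
        1.08861268e+00, -1.90027289e-02]), 'qvel': array([ 0.00082667, -0.00194835, -0.00159946, -0.00166533, -0.00119791,
        0.00170369]), 'joint_torque': array([-9.32511721e-04, -5.45614386e+01, -2.74322516e+01,  6.45036972e-02,
        1.88810402e-02, -4.48978608e-05]), 'ee_pos': array([220.5208701 , 584.52792357, 403.96035488]), 'orientation': array([-5.63600458e-01, -3.09035857e+00,  2.21191060e-03]), 'ft_force': array([-0.24378548, -0.2018582 , -0.36007276]), 'moment': array([-0.03249073, -0.04582498, -0.04750296]), 'grasp_force': 0.0, 'width': 88.06155111260115}
```

View pics/scene0.png

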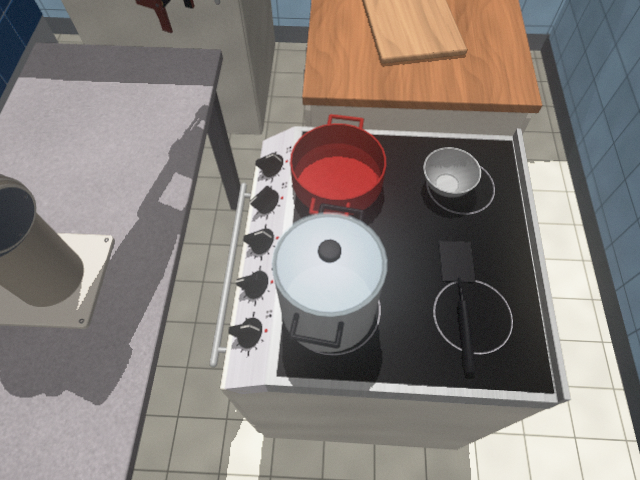

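View pics/top0.png

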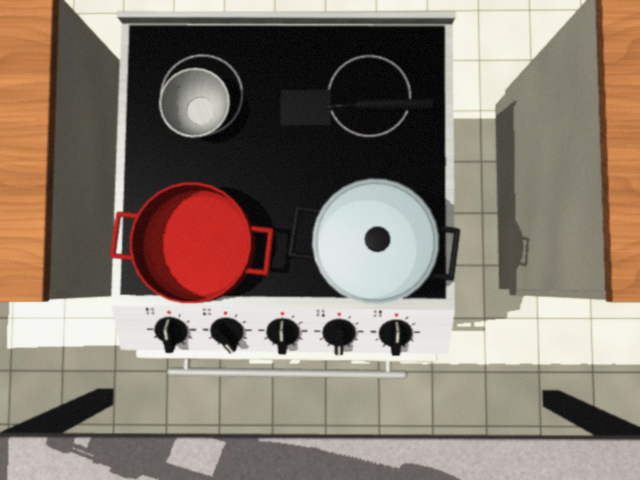

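The pot is on the front right zone, at top (377,240). Its knob is the fourth one, at top (339,332) and scene (252,285). The red pan is on the left. Next I'll crop the knobs.

Run:
```python
import cv2,numpy as np
a=cv2.imread('pics/top0.png')[300:365,200:420]; b=cv2.imread('pics/scene0.png')[220:350,225:300]
a=cv2.resize(a,(792,234),interpolation=cv2.INTER_CUBIC)
b=cv2.resize(b,None,fx=2.8,fy=2.8,interpolation=cv2.INTER_CUBIC)
c=np.zeros((600,800,3),np.uint8); c[:234,:792]=a; c[235:235+b.shape[0],:b.shape[1]]=b
d=cv2.imread('pics/scene0.png')[265:305,230:280]; d=cv2.resize(d,None,fx=9,fy=9,interpolation=cv2.INTER_CUBIC)
c[236:236+360,230:680]=d
cv2.imwrite('pics/crop0.png',c)
```

```text
(no output)
```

View pics/crop0.png

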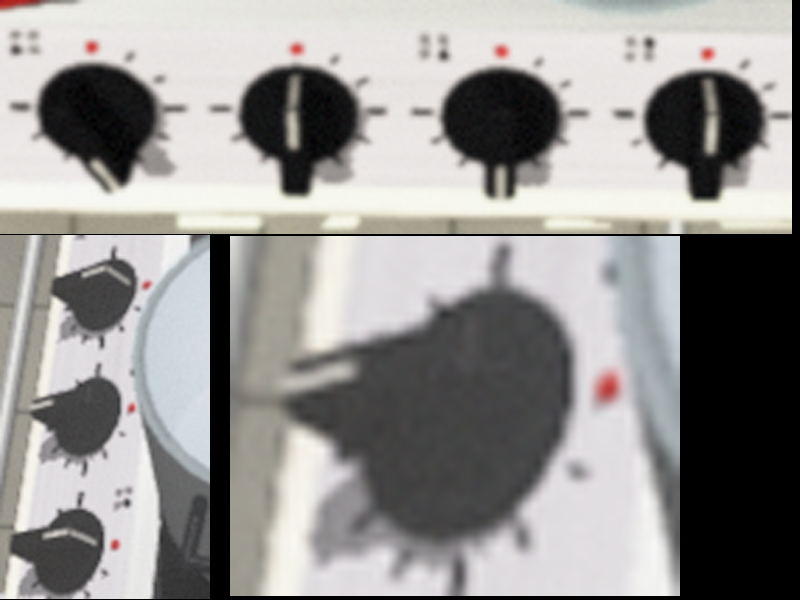

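Knob 4 (front right) points straight down the slope, so it is at setting 6. Knob 2 is at 5 and the others are off. The job is to turn knob 4 counter-clockwise by 90°. I'll locate it by triangulating the red dots.

```bash
cat >> h.py <<'E'
def ray(im,uv):
    K,E,k=im['intrinsics'],im['extrinsics'],float(im['k1'])
    d=(np.array(uv,float)-K[:2,2])/[K[0,0],K[1,1]]; s=d.copy()
    for _ in range(20): s=d/(1+k*(s@s))
    R,t=E[:3,:3],E[:3,3]; v=R.T@np.r_[s,1]; return -R.T@t, v/np.linalg.norm(v)
def tri(r1,r2):
    (c1,v1),(c2,v2)=r1,r2
    a=np.linalg.lstsq(np.c_[v1,-v2],c2-c1,rcond=None)[0]
    p,q=c1+a[0]*v1,c2+a[1]*v2; return (p+q)/2,np.linalg.norm(p-q)
def dots(im,box):
    x0,y0,x1,y1=box; p=im['pixels'][y0:y1,x0:x1].astype(int)
    m=((p[...,0]>150)&(p[...,0]-p[...,1]>60)&(p[...,0]-p[...,2]>50)).astype(np.uint8)
    n,_,st,c=cv2.connectedComponentsWithStats(m)
    return [(c[i]+[x0,y0]).round(1).tolist()+[int(st[i,4])] for i in range(1,n) if st[i,4]<40]
E
python3 - <<'E'
from h import *
S=dict(np.load('pics/scene0.png.npz'));T=dict(np.load('pics/top0.png.npz'))
print(sorted(dots(S,(235,130,300,345)),key=lambda a:a[1])); print(sorted(dots(T,(120,302,450,330))))
E
```

```text
[[286.5, 160.5, 4], [281.5, 197.5, 4], [276.8, 237.4, 5], [271.6, 281.2, 5], [265.5, 330.0, 6]]
[[168.3, 311.9, 9], [189.5, 302.0, 22], [224.9, 312.9, 8], [281.9, 313.1, 8], [339.0, 314.0, 9], [396.0, 314.5, 8]]
```

Run:
```python
from h import *
S=dict(np.load('pics/scene0.png.npz'));T=dict(np.load('pics/top0.png.npz'))
s=[[286.5,160.5],[281.5,197.5],[276.8,237.4],[271.6,281.2],[265.5,330.0]]
t=[[168.3,311.9],[224.9,312.9],[281.9,313.1],[339.0,314.0],[396.0,314.5]]
P=[]
for a,b in zip(s,t):
    p,e=tri(ray(S,a),ray(T,b)); P.append(p); print(p.round(1),round(e,1))
P=np.array(P); c=P.mean(0)
ya=P[0]-P[4]; print('len',np.linalg.norm(ya)); ya[2]=0; ya/=np.linalg.norm(ya); xa=np.array([ya[1],-ya[0],0])
yaw=np.arctan2(ya[1],ya[0])-np.pi/2; th=np.radians(35)
n=-np.sin(th)*xa+[0,0,np.cos(th)]; print('yaw',np.degrees(yaw),'n',n)
def onplane(im,uv):
    o,v=ray(im,uv); return o+v*((c-o)@n)/(v@n)
up=np.cos(th)*xa+[0,0,np.sin(th)]
# midpoints of long ticks 3/9 in top crop, knobs 2..5
for k,m in zip((2,3,4,5),((97.5,106.5),(299,110),(500,113),(702,115))):
    uv=[200+(m[0]+.5)/3.6-.5,300+(m[1]+.5)/3.6-.5]; q=onplane(T,uv); d=P[k-1]-q
    print(k,q.round(1),'dot off: up',round(d@up,1),'y',round(d@ya,1))
# scene ticks for knob 4: crop (503,260) and (457,575)
sc=lambda u,v:[230+(u-230+.5)/9-.5,265+(v-236+.5)/9-.5]
q=(onplane(S,sc(503,260))+onplane(S,sc(457,575)))/2; print('scene',q.round(1))
# hob height: pot height, lid knob
print(tri(ray(S,[329,243]),ray(T,[377,238])))
```

```text
[494.5 274.1  95.6] 0.3
[492.3 174.9  92.5] 1.2
[491.9  74.6  93.4] 1.6
[490.9 -25.4  94.1] 0.9
[ 489.8 -125.    92.9] 1.7
len 399.1254696473285
yaw -0.6737525033809548 n [-0.57353678  0.00674464  0.81915204]
2 [463.  174.8  72.7] dot off: up 35.4 y 0.5
3 [461.5  74.7  72.4] dot off: up 36.9 y 0.2
4 [460.2 -24.8  72.3] dot off: up 37.6 y -0.2
5 [ 459.5 -124.4   72.6] dot off: up 36.4 y -0.3
scene [459.4 -24.   71.7]
(array([604.17208297, -71.93091589, 348.93847184]), np.float64(1.0698368665946791))
```

The geometry agrees: dots 100 mm apart, hob at z≈115, knob 4's axis on the fascia at (460.5, -24.8, 72.5). I'm setting off, swinging round in front of the pan while yawing by -160°.

step_arm([
  [[0.18,-0.335,0,0,0,-1,0.6],[0.18,-0.335,0,0,0,-1,0.6],[0.18,-0.335,0,0,0,-1,0.6],[0.18,-0.335,0,0,0,-1,0.6],[0.18,-0.335,0,0,0,-1,0.6]],
])

```text
t: 0.72
ee_pos: [265.8, 500.3, 404.3]
orientation: [-1.095, -2.944, 0.001]
ft_force: [0.5, 1.0, -0.4]
width: 53.1
grasp_force: 0.0
```

step_arm([
  [[0.18,-0.335,0,0,0,-1,0.6],[0.18,-0.335,0,0,0,-1,0.6],[0.18,-0.335,0,0,0,-1,0.6],[0.18,-0.335,0,0,0,-1,0.6],[0.18,-0.335,0,0,0,-1,0.6]],
])

```text
t: 1.35
ee_pos: [310.8, 416.5, 404.4]
orientation: [-1.591, -2.709, 0.001]
ft_force: [0.8, -0.2, -0.2]
width: 52.6
grasp_force: 0.0
```

step_arm([
  [[0.18,-0.335,0,0,0,-1,0.6],[0.18,-0.335,0,0,0,-1,0.6],[0.18,-0.335,0,0,0,-1,0.6],[0.18,-0.335,0,0,0,-1,0.6],[0.18,-0.335,0,0,0,-1,0.6]],
])

```text
t: 1.98
ee_pos: [356.2, 332.3, 404.7]
orientation: [2.039, 2.39, 0.0]
ft_force: [0.5, -0.1, -0.3]
width: 53.1
grasp_force: 0.0
```

step_arm([
  [[0.18,-0.335,0,0,0,-1,0.6],[0.18,-0.335,0,0,0,-1,0.6],[0.18,-0.335,0,0,0,-1,0.6],[0.18,-0.335,0,0,0,-1,0.6],[0.18,-0.335,0,0,0,-1,0.6]],
])

```text
t: 2.6
ee_pos: [401.1, 248.6, 404.7]
orientation: [2.423, 1.999, 0.0]
ft_force: [-0.4, -0.1, 0.0]
width: 52.8
grasp_force: 0.0
```

step_arm([
  [[0,-0.273,0,0,0,-1,0.6],[0,-0.273,0,0,0,-1,0.6],[0,-0.273,0,0,0,-1,0.6],[0,-0.273,0,0,0,-1,0.6],[0,-0.273,0,0,0,-1,0.6]],
])

```text
t: 3.22
ee_pos: [400.7, 180.4, 404.7]
orientation: [-2.734, -1.548, -0.0]
ft_force: [1.1, 0.1, -0.1]
width: 52.8
grasp_force: 0.0
```

step_arm([
  [[0,-0.273,0,0,0,-1,0.6],[0,-0.273,0,0,0,-1,0.6],[0,-0.273,0,0,0,-1,0.6],[0,-0.273,0,0,0,-1,0.6],[0,-0.273,0,0,0,-1,0.6]],
])

```text
t: 3.85
ee_pos: [400.6, 112.2, 404.7]
orientation: [2.961, 1.05, 0.0]
ft_force: [-0.2, -0.1, 0.3]
width: 52.5
grasp_force: 0.0
```

step_arm([
  [[0,-0.273,0,0,0,-1,0.6],[0,-0.273,0,0,0,-1,0.6],[0,-0.273,0,0,0,-1,0.6],[0,-0.273,0,0,0,-1,0.6],[0,-0.273,0,0,0,-1,0.6]],
])

```text
t: 4.47
ee_pos: [400.6, 44.1, 404.7]
orientation: [-3.098, -0.52, -0.0]
ft_force: [0.2, -1.0, 0.1]
width: 52.7
grasp_force: 0.0
```

step_arm([
  [[0,-0.273,0,0,0,-1,0.6],[0,-0.273,0,0,0,-1,0.6],[0,-0.273,0,0,0,-1,0.6],[0,-0.273,0,0,0,-1,0.6],[0,-0.273,0,0,0,-1,0.6]],
])

```text
t: 5.1
ee_pos: [400.6, -24.2, 404.7]
orientation: [-3.141, 0.026, -0.0]
ft_force: [-0.7, -0.7, 0.2]
width: 52.2
grasp_force: 0.0
```

step_arm([
  [[-0.104,0,-0.15,-0.01,-0.875,0,0.6],[-0.104,0,-0.15,-0.01,-0.875,0,0.6],[-0.104,0,-0.15,-0.01,-0.875,0,0.6],[-0.104,0,-0.15,-0.01,-0.875,0,0.6],[-0.104,0,-0.15,-0.01,-0.875,0,0.6]],
])

```text
t: 5.72
ee_pos: [374.5, -23.7, 367.0]
orientation: [3.103, -0.022, 0.481]
ft_force: [0.4, 0.0, 0.3]
width: 52.9
grasp_force: 0.0
```

step_arm([
  [[-0.104,0,-0.15,-0.01,-0.875,0,0.6],[-0.104,0,-0.15,-0.01,-0.875,0,0.6],[-0.104,0,-0.15,-0.01,-0.875,0,0.6],[-0.104,0,-0.15,-0.01,-0.875,0,0.6],[-0.104,0,-0.15,-0.01,-0.875,0,0.6]],
])

```text
t: 6.35
ee_pos: [351.1, -25.9, 336.1]
orientation: [-3.006, 0.014, -0.882]
ft_force: [0.2, 0.5, 0.9]
width: 52.9
grasp_force: 0.0
```

```bash
cat >> h.py <<'E'
from scipy.spatial.transform import Rotation as Ro
N=np.array([-.57354,.00674,.81915]); A=np.array([460.5,-24.8,72.5]); YA=np.array([.01176,.99993,0]); UP=np.cross(YA,N)
def state():
    o=readout.get_obs(); R=Ro.from_rotvec(o['orientation']).as_matrix(); g=o['ee_pos']+163*R[:,2]; d=g-A
    print('t',o['t'],'q',o['qpos'].round(2),'ee',o['ee_pos'].round(1),'g',g.round(1))
    print('grasp rel axis: n %.1f up %.1f y %.1f'%(d@N,d@UP,d@YA),'tilt err',np.degrees(np.cross(R[:,2],-N)).round(2),'tooly yaw(ya,up) %.1f'%np.degrees(np.arctan2(-R[:,1]@UP,-R[:,1]@YA)), 'F',o['ft_force'].round(1),'M',o['moment'].round(2),'w',round(o['width'],1),'gf',o['grasp_force'])
E
python3 -c "
from h import *
state(); a=shot('scene','s1.png')['pixels'][100:400,150:450,::-1]; b=shot('top','t1.png')['pixels'][200:420,220:460,::-1]
c=np.zeros((600,800,3),np.uint8); c[:390,:390]=cv2.resize(a,(390,390)); c[:367,395:795]=cv2.resize(b,(400,367)); cv2.imwrite('pics/c1.png',c)"
```

```text
t 6.35 q [-0.14  0.08  2.4   0.7   0.12  0.78] ee [351.1 -25.9 336.1] g [439.3 -24.9 198.9]
grasp rel axis: n 115.8 up 55.1 y -0.3 tilt err [-0.61 -2.27 -0.41] tooly yaw(ya,up) 0.1 F [0.2 0.5 0.9] M [-0.03  0.35  0.05] w 52.9 gf 0.0
```

View pics/c1.png

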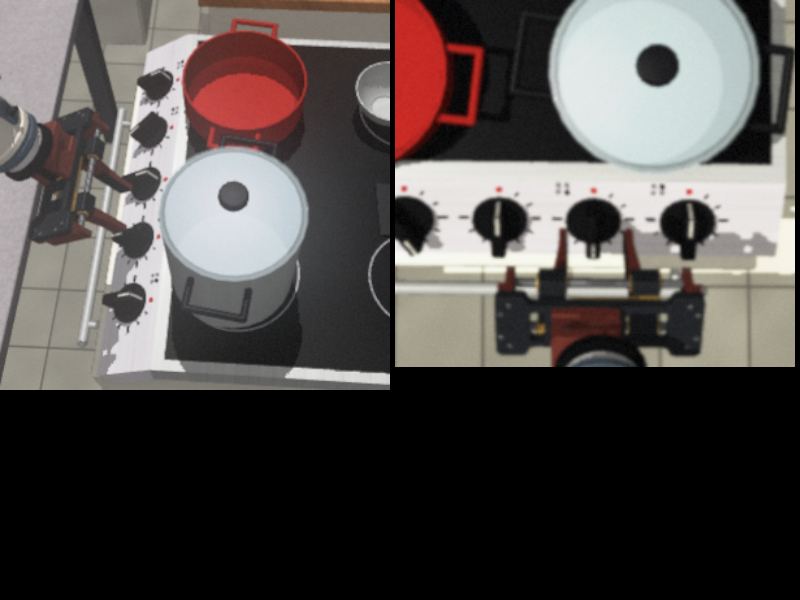

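The fingers straddle knob 4 laterally, with the gripper at about crop (597,300) and the tips on either side of the knob at about (593,222). Joint 5 is near its lower limit, so I'll descend a little and watch it.

step_arm([
  [[0,0,-0.2,0,0,0,0.6],[0,0,-0.2,0,0,0,0.6],[0,0,-0.2,0,0,0,0.6],[0,0,-0.2,0,0,0,0.6],[0,0,-0.1,0,0,0,0.6]],
])

```text
t: 7.08
ee_pos: [352.5, -32.5, 299.8]
orientation: [-2.994, 0.008, -0.873]
ft_force: [-0.5, -0.4, 0.4]
width: 52.9
grasp_force: 0.0
```

```bash
python3 -c "
from h import *
state(); print(readout.get_obs()['qpos'].tolist(),readout.get_obs()['orientation'].tolist())"
```

```text
t 7.075 q [-0.16  0.19  2.42  1.84  0.11 -0.39] ee [352.5 -32.5 299.8] g [440.1 -29.3 162.4]
grasp rel axis: n 85.3 up 34.9 y -4.7 tilt err [-1.27 -2.46 -0.87] tooly yaw(ya,up) 0.2 F [-0.5 -0.4  0.4] M [-0.01  0.35 -0.02] w 52.9 gf 0.0
[-0.16472047883818733, 0.19263226860696075, 2.419605581218423, 1.8356340062044434, 0.11221543348072656, -0.3945082396093242] [-2.994191854665982, 0.008308319256828841, -0.8734971869194162]
```

The wrist has flipped (joint 4 going to π, joint 6 to about -1.6), so a further counter-clockwise turn would overrun joint 6. I'll back off a little, settle, then re-roll the tool 180° clockwise, since the grasp is symmetric.

step_arm([
  [[-0.14,0.02,-0.15,-0.06,-0.12,-0.04,0.6],[-0.14,0.02,-0.15,-0.06,-0.12,-0.04,0.6],[-0.14,0.02,-0.15,-0.06,-0.12,-0.04,0.6],[-0.14,0.02,-0.15,-0.06,-0.12,-0.04,0.6],[-0.14,0.02,-0.15,-0.06,-0.12,-0.04,0.6]],
])

```text
t: 7.7
ee_pos: [319.5, -27.3, 264.6]
orientation: [-2.994, 0.017, -0.941]
ft_force: [-0.1, -0.2, 0.0]
width: 52.5
grasp_force: 0.0
```

```bash
python3 -c "
from h import *
state()"
```

```text
t 7.7 q [-0.16  0.29  2.52  2.81  0.28 -1.37] ee [319.5 -27.3 264.6] g [412.8 -27.3 130.9]
grasp rel axis: n 75.2 up -5.6 y -3.1 tilt err [-0.31 -0.12 -0.21] tooly yaw(ya,up) 0.1 F [-0.1 -0.2  0. ] M [0.01 0.32 0.02] w 52.5 gf 0.0
```

step_arm([
  [[0,0,0,0.5735,-0.0067,-0.819,0.6],[0,0,0,0.5735,-0.0067,-0.819,0.6],[0,0,0,0.5735,-0.0067,-0.819,0.6],[0,0,0,0.5735,-0.0067,-0.819,0.6],[0,0,0,0.5735,-0.0067,-0.819,0.6]],
])

```text
t: 8.32
ee_pos: [319.8, -27.3, 264.8]
orientation: [-2.849, 0.522, -0.897]
ft_force: [-0.3, 1.0, -0.2]
width: 52.6
grasp_force: 0.0
```

step_arm([
  [[0,0,0,0.5735,-0.0067,-0.819,0.6],[0,0,0,0.5735,-0.0067,-0.819,0.6],[0,0,0,0.5735,-0.0067,-0.819,0.6],[0,0,0,0.5735,-0.0067,-0.819,0.6],[0,0,0,0.5735,-0.0067,-0.819,0.6]],
])

```text
t: 8.95
ee_pos: [319.8, -27.3, 264.8]
orientation: [-2.633, 0.978, -0.832]
ft_force: [0.1, -0.9, -0.4]
width: 52.5
grasp_force: 0.0
```

```bash
python3 -c "
from h import *
state()"
```

```text
t 8.95 q [-0.16  0.29  2.52  2.8   0.28 -0.67] ee [319.8 -27.3 264.8] g [413.5 -27.1 131.4]
grasp rel axis: n 75.2 up -4.7 y -2.8 tilt err [-0.38  0.1  -0.27] tooly yaw(ya,up) 40.2 F [ 0.1 -0.9 -0.4] M [ 0.06  0.38 -0.04] w 52.5 gf 0.0
```

step_arm([
  [[0,0,0,0.5735,-0.0067,-0.819,0.6],[0,0,0,0.5735,-0.0067,-0.819,0.6],[0,0,0,0.5735,-0.0067,-0.819,0.6],[0,0,0,0.5735,-0.0067,-0.819,0.6],[0,0,0,0.5735,-0.0067,-0.819,0.6]],
])

```text
t: 9.57
ee_pos: [319.8, -27.3, 264.8]
orientation: [-2.358, 1.382, -0.748]
ft_force: [0.4, 0.5, -0.9]
width: 52.4
grasp_force: 0.0
```

step_arm([
  [[0,0,0,0.5735,-0.0067,-0.819,0.6],[0,0,0,0.5735,-0.0067,-0.819,0.6],[0,0,0,0.5735,-0.0067,-0.819,0.6],[0,0,0,0.5735,-0.0067,-0.819,0.6],[0,0,0,0.5735,-0.0067,-0.819,0.6]],
])

```text
t: 10.2
ee_pos: [319.8, -27.3, 264.8]
orientation: [-2.033, 1.729, -0.648]
ft_force: [0.2, 0.7, 0.2]
width: 52.2
grasp_force: 0.0
```

step_arm([
  [[0,0,0,0.5735,-0.0067,-0.819,0.6],[0,0,0,0.5735,-0.0067,-0.819,0.6],[0,0,0,0.5735,-0.0067,-0.819,0.6],[0,0,0,0.5735,-0.0067,-0.819,0.6],[0,0,0,0.5735,-0.0067,-0.819,0.6]],
])

```text
t: 10.82
ee_pos: [319.8, -27.3, 264.8]
orientation: [-1.667, 2.016, -0.535]
ft_force: [-0.2, -0.4, 0.2]
width: 52.8
grasp_force: 0.0
```

step_arm([
  [[0,0,0,0.5735,-0.0067,-0.819,0.6],[0,0,0,0.5735,-0.0067,-0.819,0.6],[0,0,0,0.5735,-0.0067,-0.819,0.6],[0,0,0,0.5735,-0.0067,-0.819,0.6],[0,0,0,0.5735,-0.0067,-0.819,0.6]],
])

```text
t: 11.45
ee_pos: [319.8, -27.3, 264.8]
orientation: [-1.271, 2.24, -0.412]
ft_force: [-0.5, -0.1, 0.9]
width: 52.7
grasp_force: 0.0
```

step_arm([
  [[0,0,0,0.5735,-0.0067,-0.819,0.6],[0,0,0,0.5735,-0.0067,-0.819,0.6],[0,0,0,0.5735,-0.0067,-0.819,0.6],[0,0,0,0.5735,-0.0067,-0.819,0.6],[0,0,0,0.5735,-0.0067,-0.819,0.6]],
])

```text
t: 12.08
ee_pos: [319.8, -27.3, 264.8]
orientation: [-0.853, 2.4, -0.281]
ft_force: [-0.2, -0.2, 0.5]
width: 52.4
grasp_force: 0.0
```

step_arm([
  [[0,0,0,0.5735,-0.0067,-0.819,0.6],[0,0,0,0.5735,-0.0067,-0.819,0.6],[0,0,0,0.5735,-0.0067,-0.819,0.6],[0,0,0,0.5735,-0.0067,-0.819,0.6],[0,0,0,0.5735,-0.0067,-0.819,0.6]],
])

```text
t: 12.7
ee_pos: [319.8, -27.3, 264.8]
orientation: [-0.42, 2.496, -0.146]
ft_force: [-0.2, -0.1, 0.0]
width: 53.0
grasp_force: 0.0
```

step_arm([
  [[0,0,0,0.5735,-0.0067,-0.819,0.6],[0,0,0,0.5735,-0.0067,-0.819,0.6],[0,0,0,0.5735,-0.0067,-0.819,0.6],[0,0,0,0.5735,-0.0067,-0.819,0.6],[0,0,0,0.5735,-0.0067,-0.819,0.6]],
])

```text
t: 13.32
ee_pos: [319.8, -27.3, 264.8]
orientation: [0.021, 2.526, -0.008]
ft_force: [-0.7, -0.4, -0.2]
width: 52.6
grasp_force: 0.0
```

```bash
python3 -c "
from h import *
state()"
```

```text
t 13.325 q [-0.15  0.29  2.52  2.86  0.29  1.73] ee [319.8 -27.3 264.8] g [413.9 -28.9 131.7]
grasp rel axis: n 75.2 up -4.2 y -4.7 tilt err [0.16 0.27 0.11] tooly yaw(ya,up) -179.8 F [-0.7 -0.4 -0.2] M [ 0.06  0.29 -0.  ] w 52.6 gf 0.0
```

step_arm([
  [[0.115,0.044,-0.135,0,0,0,0.6],[0.115,0.044,-0.135,0,0,0,0.6],[0.115,0,-0.135,0,0,0,0.6],[0.115,0,-0.135,0,0,0,0.6],[0.115,0,-0.135,0,0,0,0.6]],
])

```text
t: 13.95
ee_pos: [348.3, -22.9, 230.3]
orientation: [0.016, 2.527, -0.011]
ft_force: [-0.5, -0.2, -0.0]
width: 52.4
grasp_force: 0.0
```

```bash
python3 -c "
from h import *
state(); a=shot('scene','s2.png')['pixels'][180:340,180:340,::-1]; b=shot('top','t2.png')['pixels'][290:390,270:410,::-1]
c=np.zeros((600,800,3),np.uint8); c[:390,:390]=cv2.resize(a,(390,390)); c[:286,395:795]=cv2.resize(b,(400,286)); cv2.imwrite('pics/c2.png',c)"
```

```text
t 13.95 q [-0.12  0.43  2.47  2.98  0.38  1.63] ee [348.3 -22.9 230.3] g [442.3 -24.8  97.1]
grasp rel axis: n 30.6 up -0.8 y -0.2 tilt err [0.23 0.2  0.16] tooly yaw(ya,up) 180.0 F [-0.5 -0.2 -0. ] M [ 0.02  0.28 -0.01] w 52.4 gf 0.0
```

View pics/c2.png

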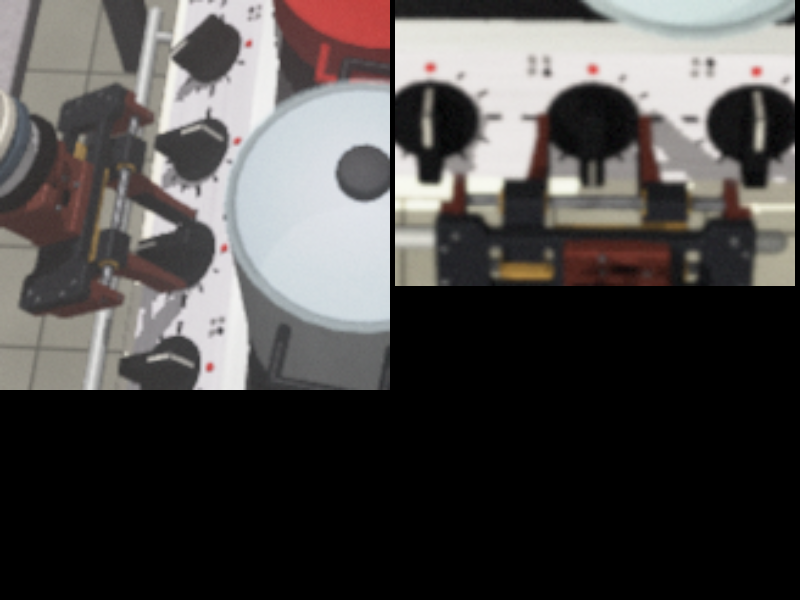

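The fingers stand either side of knob 4's bar, centred at crop (593,120). Closing.

step_arm([
  [[0,0,0,0,0,0,0],[0,0,0,0,0,0,0],[0,0,0,0,0,0,0],[0,0,0,0,0,0,0],[0,0,0,0,0,0,0]],
])

```text
t: 14.68
ee_pos: [347.8, -22.6, 231.0]
orientation: [0.014, 2.526, -0.011]
ft_force: [-0.3, 4.9, 2.7]
width: 15.8
grasp_force: 30.0
```

```bash
python3 -c "
from h import *
state()"
```

```text
t 14.675 q [-0.12  0.43  2.47  2.98  0.38  1.63] ee [347.8 -22.6 231. ] g [441.9 -24.4  97.9]
grasp rel axis: n 31.5 up -0.7 y 0.2 tilt err [0.21 0.24 0.14] tooly yaw(ya,up) 179.9 F [-0.3  4.9  2.7] M [0.83 0.15 0.66] w 15.8 gf 29.964624345302582
```

step_arm([
  [[0,0,0,-0.5735,0.0067,0.819,0],[0,0,0,-0.5735,0.0067,0.819,0],[0,0,0,-0.5735,0.0067,0.819,0],[0,0,0,-0.5735,0.0067,0.819,0],[0,0,0,-0.5735,0.0067,0.819,0]],
])

```text
t: 15.3
ee_pos: [347.6, -22.6, 230.9]
orientation: [-0.429, 2.496, -0.15]
ft_force: [-1.3, 3.9, 0.4]
width: 16.0
grasp_force: 30.0
```

```bash
python3 -c "
from h import *
state()"
```

```text
t 15.3 q [-0.12  0.43  2.47  2.98  0.38  1.28] ee [347.6 -22.6 230.9] g [441.8 -24.2  97.8]
grasp rel axis: n 31.5 up -0.8 y 0.4 tilt err [0.14 0.29 0.1 ] tooly yaw(ya,up) 159.8 F [-1.3  3.9  0.4] M [0.75 0.31 0.5 ] w 16.0 gf 29.96373474597931
```

Turning smoothly with low forces, so I'll continue.

step_arm([
  [[0,0,0,-0.5735,0.0067,0.819,0],[0,0,0,-0.5735,0.0067,0.819,0],[0,0,0,-0.5735,0.0067,0.819,0],[0,0,0,-0.5735,0.0067,0.819,0],[0,0,0,-0.5735,0.0067,0.819,0]],
])

```text
t: 15.92
ee_pos: [347.5, -22.7, 230.8]
orientation: [-0.861, 2.4, -0.285]
ft_force: [-0.7, 2.6, -0.5]
width: 15.7
grasp_force: 30.0
```

step_arm([
  [[0,0,0,-0.5735,0.0067,0.819,0],[0,0,0,-0.5735,0.0067,0.819,0],[0,0,0,-0.5735,0.0067,0.819,0],[0,0,0,-0.5735,0.0067,0.819,0],[0,0,0,-0.5735,0.0067,0.819,0]],
])

```text
t: 16.55
ee_pos: [347.4, -22.8, 230.7]
orientation: [-1.28, 2.239, -0.415]
ft_force: [-1.3, 0.5, -0.7]
width: 16.0
grasp_force: 30.0
```

step_arm([
  [[0,0,0,-0.5735,0.0067,0.819,0],[0,0,0,-0.5735,0.0067,0.819,0],[0,0,0,-0.5735,0.0067,0.819,0],[0,0,0,-0.5735,0.0067,0.819,0],[0,0,0,-0.5735,0.0067,0.819,0]],
])

```text
t: 17.18
ee_pos: [347.4, -23.0, 230.7]
orientation: [-1.675, 2.015, -0.537]
ft_force: [-1.3, -2.1, -1.0]
width: 15.8
grasp_force: 30.0
```

step_arm([
  [[0,0,0,-0.5735,0.0067,0.819,0],[0,0,0,-0.5735,0.0067,0.819,0],[0,0,0,-0.286,0.0033,0.41,0],[0,0,0,0,0,0,0],[0,0,0,0,0,0,0]],
])

```text
t: 17.8
ee_pos: [347.4, -23.1, 230.7]
orientation: [-1.859, 1.881, -0.594]
ft_force: [-2.3, -5.6, -0.4]
width: 15.7
grasp_force: 30.0
```

```bash
python3 -c "
from h import *
state(); a=shot('scene','s3.png')['pixels'][180:340,180:340,::-1]; b=shot('top','t3.png')['pixels'][290:390,270:410,::-1]
c=np.zeros((600,800,3),np.uint8); c[:390,:390]=cv2.resize(a,(390,390)); c[:286,395:795]=cv2.resize(b,(400,286)); cv2.imwrite('pics/c3.png',c)"
```

```text
t 17.8 q [-0.13  0.43  2.47  2.95  0.38  0.08] ee [347.4 -23.1 230.7] g [441.4 -23.6  97.5]
grasp rel axis: n 31.5 up -1.3 y 0.9 tilt err [-0.15  0.22 -0.11] tooly yaw(ya,up) 90.1 F [-2.3 -5.6 -0.4] M [-0.61  0.77 -0.47] w 15.7 gf 29.961722195148468
```

View pics/c3.png

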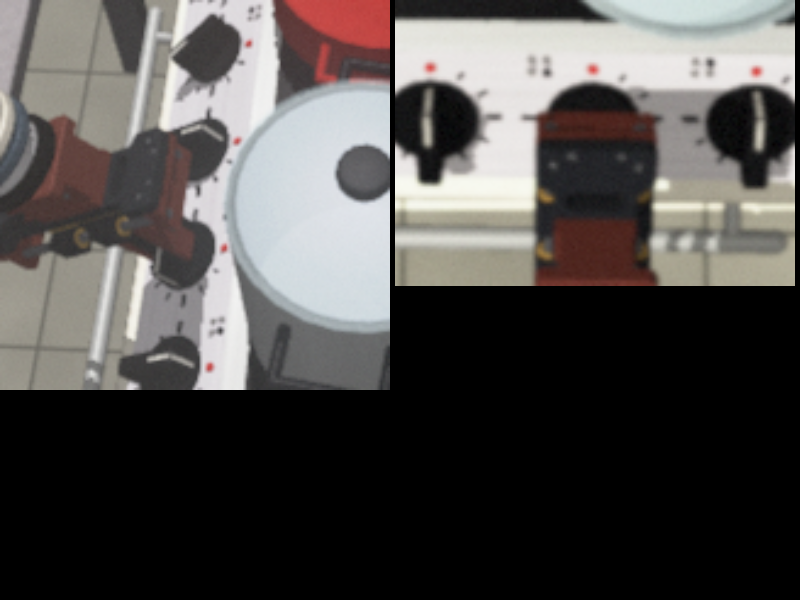

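The tool has turned 90° with the bar still in the grip. Opening and backing out along the axis.

step_arm([
  [[0,0,0,0,0,0,0.55],[0,0,0,0,0,0,0.55],[0,0,0,0,0,0,0.55],[0,0,0,0,0,0,0.55],[0,0,0,0,0,0,0.55]],
])

```text
t: 18.52
ee_pos: [347.9, -22.9, 230.8]
orientation: [-1.859, 1.879, -0.595]
ft_force: [-0.2, -0.4, 0.6]
width: 48.3
grasp_force: 0.0
```

step_arm([
  [[-0.1,0,0.143,0,0,0,0.55],[-0.1,0,0.143,0,0,0,0.55],[-0.1,0,0.143,0,0,0,0.55],[-0.1,0,0.143,0,0,0,0.55],[-0.1,0,0.143,0,0,0,0.55]],
])

```text
t: 19.15
ee_pos: [322.5, -23.0, 267.2]
orientation: [-1.859, 1.879, -0.595]
ft_force: [-0.1, -1.0, 0.6]
width: 48.2
grasp_force: 0.0
```

```bash
python3 -c "
from h import *
state()"
```

```text
t 19.15 q [-0.14  0.28  2.51  2.85  0.27  0.17] ee [322.5 -23.  267.2] g [416.8 -23.5 134.2]
grasp rel axis: n 75.6 up -0.4 y 0.8 tilt err [-0.16  0.33 -0.12] tooly yaw(ya,up) 90.0 F [-0.1 -1.   0.6] M [ 0.16  0.32 -0.02] w 48.2 gf 0.0
```

step_arm([
  [[0,0,0.25,0,1,0,0.55],[0,0,0.25,0,1,0,0.55],[0,0,0.25,0,1,0,0.55],[0,0,0.25,0,1,0,0.55],[0,0,0.25,0,1,0,0.55]],
])

```text
t: 19.77
ee_pos: [323.5, -19.7, 290.5]
orientation: [-1.924, 1.914, -0.426]
ft_force: [-0.6, -0.4, 0.4]
width: 48.4
grasp_force: 0.0
```

```bash
python3 -c "
from h import *
state(); a=shot('scene','s4.png')['pixels'][130:350,210:400,::-1]; b=shot('top','t4.png')['pixels'][170:370,110:470,::-1]
c=np.zeros((600,800,3),np.uint8); c[:380,:328]=cv2.resize(a,(328,380)); c[:262,328:800]=cv2.resize(b,(472,262))
c[390:600,:800]=cv2.resize(b[132:182,90:280],(800,210),interpolation=cv2.INTER_CUBIC); cv2.imwrite('pics/c4.png',c)"
```

```text
t 19.775 q [-0.15  0.18  2.47  1.5   0.13  1.52] ee [323.5 -19.7 290.5] g [401.2  -9.7 147.5]
grasp rel axis: n 95.6 up -5.7 y 14.4 tilt err [-3.2  -6.46 -2.19] tooly yaw(ya,up) 90.0 F [-0.6 -0.4  0.4] M [ 0.09  0.26 -0.  ] w 48.4 gf 0.0
```

View pics/c4.png

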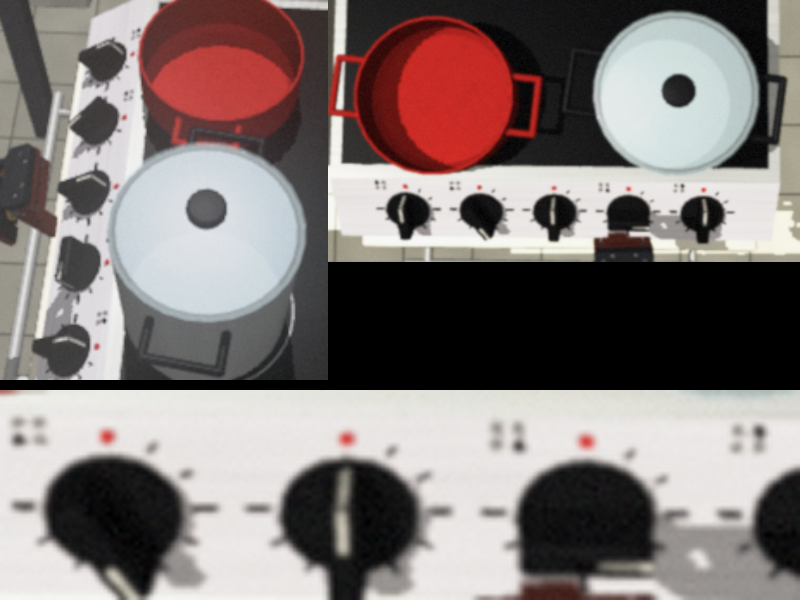

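Knob 4's bar now lies horizontal with its white line pointing right, at crop (625,568), which is setting 3. Knob 2 is still at 5, the rest are off, and the pot, lid and pan haven't moved. The gripper is clear, so I'm handing in.

```bash
python3 -c "
from h import *
print(ctrl.close_job())"
```

```text
the job is handed in; nothing more can be done
None
```

I turned the pot's knob (front right zone) down from 6 to 3 and left it resting in that click; the red pan's knob is still at 5, the other knobs are off, nothing on the hob moved, and the job is handed in at about 20 s.

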